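# Index the blue vial to the light panel

### The arm

A 7-joint arm with a two-finger parallel gripper is mounted at the origin on the work surface. World frame = base frame: x ahead of the robot, y to its left, z up, the work surface at z = 0. Lengths are in m, angles in rad, forces in N, time in s.
With the tool pointing down it reaches from about 0.4 to 0.85 m from the base axis. Payload 10.4 kg.
Tool frame: the origin (TCP) lies at the very end of the fingers, on their centre line; the grasp point (between the pads) lies 19 mm behind it; x points along the fingers, y is the direction in which the jaws open and shut, and the axes are right-handed (so a half turn about x gives the same grasp; the last joint's range is limited). The gripper opens to 85 mm and grips with 20 to 120 N. Pads are 22 mm wide; open, the fingers measure 114 mm over their backs; the gripper's body (76 mm by 85 mm) begins 54 mm behind the grasp point. The pads swing forward as they close: fully open they stand 13 mm farther back than shut.
Start: joints at [-1.216, 0.332, -0.065, 1.46, 0.022, 1.35, -0.088], TCP at [0.231, 0.581, 0.231] pointing down, gripper open.
Joint ranges: [-2.6, 2.6], [-0.5, 2.12], [-1.47, 1.34], [0.16, 2.42], [-1.27, 4.41], [0.06, 2.06], [-2.6, 2.6]. Speed limits (rad/s): [2.22, 2.22, 2.79, 2.79, 3.14, 3.14, 3.14].

### API

Orientations are given as [roll, pitch, yaw] about the fixed x, y, z axes, in that order (R = Rz(yaw) Ry(pitch) Rx(roll)).
In Python, from workcell import r, eyes, spotter gives the robot as it stands.
- The arm moves only by the tool servo_tool, never from a script. Its argument "deltas" is a list of rows, each a list of 5 numbers: the shift along the world's x, y, z in cm, then the turn about the world's z in degrees, then the gripper command: -1 is shut, 1 is fully open, values between are in proportion. A call has exactly 5 rows; each row shifts and turns the commanded pose from where the row before left it; what a row does not reach is not made up. A row lasts 1/8 s, in which the tool goes at most 62.5 mm and 10.7 degrees, less where a joint would pass 70% of its speed; a pose out of reach is approached as far as the arm can. A call is refused whole if a number of a shift passes 6.25 or a number of a turn 10.7, either way. A call with a gripper value outside its range is refused whole. The fingers move at their own pace and stop on an object; the grip force is fixed at half the most. Time passes only in rows, so rows that do not move let the fingers close, or fill a call up. It gives the time, the measured TCP pose, the force and the opening at its end, in the units of the state.
- r.get_obs(): the state, without advancing time (a new reading comes with each control period).
- eyes.capture(name): name is "side" or "top" or "wrist"; returns the picture (480x640x3 uint8, red, green, blue); there is no depth.
- eyes.camera_model(name): a dict with "K" (3x3 intrinsics, pixels), "R" (3x3) and "t" (3): a world point X has camera coordinates R X + t; the wrist camera has in their place "hand_eye" (4x4, takes a point from camera to tool coordinates, whose origin is the TCP and whose axes are the tool frame's). Camera axes: x right, y down, z forward; pixel columns grow to the right and rows downward; lengths in m; the calibration is good to about 2 mm. A picture is of the moment at which its call begins: read the wrist's pose just before it. camera_model takes no time and is no camera call.
- r.close_job(): hands the job in, once; it reports no verdict.
Trained networks look in the newest picture that a camera, given by its name, has taken for a name from the list of things; names that differ only in an ending like _2 or _b are one class to them, and where a whole thing is asked for, a point or a joint stands for the part that bears it (a point fixed in the world has none). Each returns a list of dicts, best first, with "score" (0 to 1); they miss things now and then, are a little off and sometimes report something else, mostly with a low value. They report only what shows in the picture. A call takes as long as a camera call.
- spotter.recognise(camera, label): "xy" ([column, row] in pixels, amid what is visible of it).
The state is a dict: "t": time; "joint_positions": joint angles; "qd": joint speeds; "joint_efforts": joint torques, N m; "tool_pos": TCP position; "orientation": TCP orientation; "force": force on the tool from outside, world axes, zero at the start; "moment": the same for the moment, N m; "finger_gap": finger opening in m.
Only numpy, scipy, OpenCV 4.12 (cv2) and the standard library are available. Lean on these libraries where they do the work, as an engineer would, in place of code of your own. Each camera call takes 0.05 s, during which the arm holds its last target. There are 200 camera calls.

### The job

The colour-viewing stand has the white-capped vial in front of its light panel. Pull up the red spring plunger knob, slide the carriage one hole along so that the blue-capped vial stands in front of the panel, and let the plunger snap fully home in the hole there, never forcing the carriage against the pin or pressing the pin hard onto the bar. Let go, leaving the three vials upright in their pockets and the tray, cup, jar and jug where they are.

Things in the scene. Friction and masses are not known exactly. Their poses are not given: they have to be found in the camera images.
- stand: grey colour-viewing stand, fixed to the bench; base plate 20 mm thick, from x -45 to +105 and y -165 to +165 mm. Origin on the bench top, straight under the plunger's starting place; z up; y along the carriage's travel; x across it, towards the light panel. End blocks 50 mm high (70 mm in x, 12 mm thick) stand at y = +-159 mm.
- panel (a point): centre of the lit white face (60 mm wide along y, 50 mm high) of the light panel, 55 mm up. The panel is fixed to the stand at its y = 0, 87 mm along the stand's x from the stand's origin; its dark back is 70 mm wide and 14 mm thick and its top is 86 mm above the bench.
- bar: brass index bar hidden under the carriage, fixed to the stand, 14 mm wide, top 36 mm above the bench; origin and axes as the stand's. Three holes 9.5 mm long along y: the starting one at y = 0 and one on each side, nominally 45 mm away but really 3 to 9 mm nearer or farther than that; this differs on every stand and must be felt for. Between the holes the top is smooth and level.
- carriage: aluminium carriage, 64 (x) x 150 mm (y), top face 52 mm up, hiding the bar; a grey block on its +x side has three square pockets along y. Axes as the stand's; origin at bench height under the plunger, at the stand's origin at the start. Slides only along the stand's y, 66 mm each way, about 3 N friction plus damping; carries plunger and vials. Over 20 N between pin and bar does damage.
- plunger (a joint): how far the plunger is pulled up, m: 0 = fully home, 0.013 = the stop. The pin, 8 mm wide, has 0.75 mm clearance each side in a hole and stands 8 mm deep in it: above 0.008 it is clear of the bar, at about 0.0075 it rests on the bar between holes, near 0 it has snapped in. Spring and weight push it down: 5 N at 0, 8 N at 0.008, 10 N at the stop; resting on the bar it drags with about 5 N.
- knob (a point): middle of the red plunger knob, an upright cylinder 28 mm in diameter and 22 mm high, 89 mm above the bench when the plunger is home (37 mm above the carriage's top face); it rises with the plunger and travels with the carriage. Below the knob (from 78 mm up) is a steel stem 10 mm in diameter, in a collar 26 mm across whose top is 58 mm up.
- vial_blue: blue-capped vial, the one wanted at the panel: diameter 24 mm, 58 mm high, loose in a pocket 26 mm square and 18 mm deep. Origin at the centre of its underside, 34 mm above the bench. It starts in the pocket at y = +45 or -45 mm of the carriage (read which), 54 mm in +x from the plunger's axis; the carriage must move the opposite way.
- vial_white: white-capped vial of the same size, in the carriage's middle pocket, at the panel at the start.
- vial_orange: orange-capped vial of the same size, in the remaining outer pocket.
- tray: dark red tray, 320 x 240 x 20 mm, fixed, to the robot's left; bystander. Origin at the centre of its underside.
- stick_cup: white paper cup 68 mm across and 75 mm high with wooden sticks up to 115 mm, loose on the tray; bystander. Origin at the centre of its underside.
- jar: small jar with a blue lid, 54 mm across and 75 mm high, loose on the tray; bystander. Origin at the centre of its underside.
- jug: clear plastic jug with a handle, 100 mm across and 170 mm high, loose on the bench to the robot's right; bystander. Origin at the centre of its underside.

How it is judged:
By the outcome, as a careful person would: the job done as asked, in the order asked, and still so for the second after the job is handed in, with the robot touching nothing.
It also fails if it takes over 54 s, if anything falls off the work surface, if the arm or the gripper's body presses on something with over 40 N, if the wrist force passes 120 N, or if a joint passes its speed limit or range.

## Working session

There is one attempt and no reset: what is moved stays moved. The work goes in short steps, Python scripts to look and compute and a tool call to move; the robot and the scene stay as the last step left them, time stands still between calls to the robot, and variables do not carry over. Pictures are saved under pics/ and viewed, about 8 in all and at most 12, crops included, and the job is handed in when it is done.

Besides the shell and the picture viewer there is one more tool, called after "Request:" as name(argument=value, ...), one argument or row to a line, values as JSON. servo_tool: Moves the arm, as the interface text tells. Its arguments: {"type":"object","properties":{"deltas":{"type":"array"}},"required":["deltas"]}

```bash
mkdir -p pics
python3 - <<'E'
from workcell import r, eyes, spotter
import cv2, numpy as np
o=r.get_obs(); print({k:np.round(v,3) for k,v in o.items() if k in('t','tool_pos','orientation','finger_gap','force')})
for c in ('side','top'):
    im=eyes.capture(c); cv2.imwrite(f'pics/{c}0.png',im[:,:,::-1])
    m=eyes.camera_model(c); print(c,np.round(m['K'],1).tolist(),'C',np.round(-m['R'].T@m['t'],3))
    for l in ('knob','vial_blue','vial_white','vial_orange','panel','jug','stick_cup'):
        d=spotter.recognise(c,l); print(l,[(np.round(x['xy']).tolist(),round(x['score'],2)) for x in d[:2]])
E
```

```text
{'t': np.float64(0.0), 'tool_pos': array([0.23 , 0.581, 0.23 ]), 'orientation': array([-1.529,  1.569, -1.906]), 'force': array([-0.41 ,  0.307, -1.03 ]), 'finger_gap': np.float64(0.085)}
side [[476.0, 0.0, 315.0], [0.0, 476.0, 247.7], [0.0, 0.0, 1.0]] C [-0.104 -0.585  0.959]
knob [([167.0, 198.0], 0.32)]
vial_blue [([371.0, 289.0], 0.5)]
vial_white [([349.0, 295.0], 0.74)]
vial_orange [([355.0, 264.0], 0.59)]
panel [([358.0, 300.0], 0.68), ([505.0, 350.0], 0.29)]
jug [([508.0, 349.0], 0.65)]
stick_cup [([340.0, 281.0], 0.71), ([168.0, 202.0], 0.58)]
top [[618.0, 0.0, 311.2], [0.0, 618.0, 240.2], [0.0, 0.0, 1.0]] C [0.284 0.017 2.069]
knob []
vial_blue [([361.0, 233.0], 0.55)]
vial_white []
vial_orange [([335.0, 229.0], 0.57)]
panel []
jug [([463.0, 219.0], 0.92)]
stick_cup []
```

Run:
```python
import cv2, numpy as np
s=cv2.imread('pics/side0.png');t=cv2.imread('pics/top0.png')
a=cv2.resize(s[200:360,270:430],(400,400),interpolation=2);b=cv2.resize(t[170:290,290:410],(400,400),interpolation=2)
cv2.imwrite('pics/c0.png',np.hstack([a,b]))
```

```text
(no output)
```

View pics/c0.png

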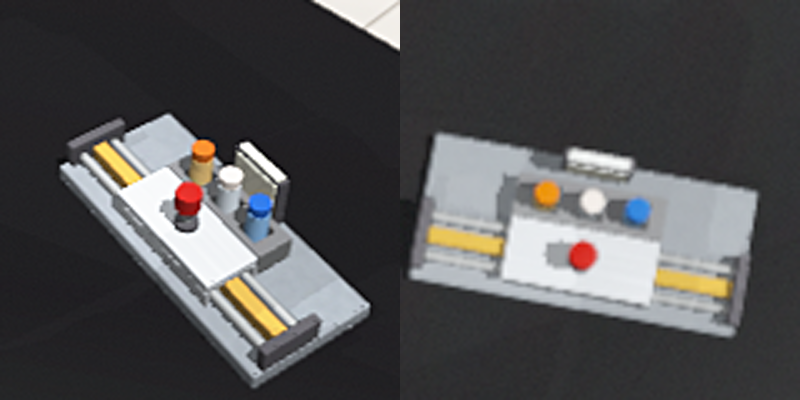

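View pics/side0.png

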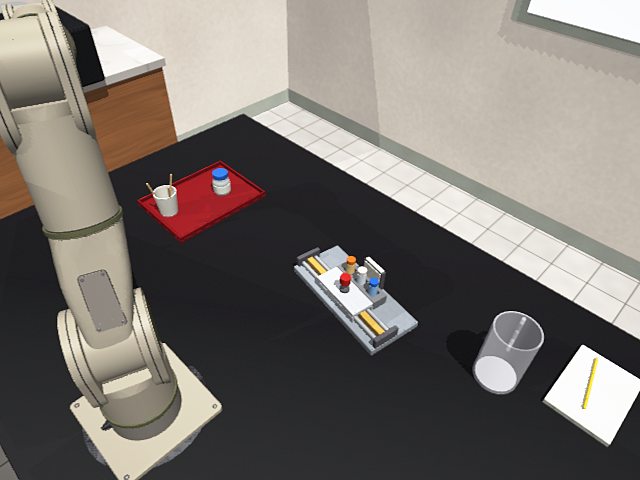

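The crops show the red knob (top about 345,246), and caps orange, white, blue running left to right. Image up should be the panel side, so blue is at the stand's −y and the carriage must move +y.

```bash
cat > h.py <<'E'
import cv2, numpy as np
from workcell import r, eyes, spotter
from scipy.spatial.transform import Rotation as Ro
def cam(c):
    m=eyes.camera_model(c); K=np.array(m['K'])
    if c!='wrist': return K,np.array(m['R']),np.array(m['t'])
    o=r.get_obs(); T=np.eye(4); T[:3,:3]=Ro.from_euler('xyz',o['orientation']).as_matrix(); T[:3,3]=o['tool_pos']
    W=np.linalg.inv(T@np.array(m['hand_eye'])); return K,W[:3,:3],W[:3,3]
def at_z(C,uv,z):
    K,R,t=C; d=R.T@np.linalg.solve(K,[uv[0],uv[1],1.]); c=-R.T@t
    return c+d*(z-c[2])/d[2]
def proj(C,X):
    K,R,t=C; p=K@(R@np.asarray(X)+t); return p[:2]/p[2]
RNG={'red':[((0,150,90),(4,255,255)),((174,150,90),(180,255,255))],'blue':[((105,170,90),(118,255,255))],'orange':[((9,190,120),(16,255,255))]}
def blob(im,col,near=None):
    h=cv2.cvtColor(im,cv2.COLOR_RGB2HSV); m=sum(cv2.inRange(h,a,b) for a,b in RNG[col])
    n,l,s,c=cv2.connectedComponentsWithStats(m)
    return sorted([(int(s[i,4]),c[i].round(1).tolist(),s[i,:4].tolist()) for i in range(1,n)],reverse=True)[:3]
E
python3 - <<'E'
from h import *
for c in ('top','side'):
    im=cv2.imread(f'pics/{c}0.png')[:,:,::-1].copy(); C=cam(c)
    for k,z in (('red',.092),('blue',.088),('orange',.088)):
        for b in blob(im,k): 
            print(c,k,b,at_z(C,b[1],z).round(4))
C=cam('top')
P=[at_z(C,(290+(u-400)/3.333,170+v/3.333),.02) for u,v in ((435,133),(757,190),(738,335),(411,278))]
print(np.round(P,4)); 
for a,b in((0,1),(3,2)): d=P[a]-P[b]; print('yaw y axis',np.degrees(np.arctan2(-d[0],d[1])),np.linalg.norm(d))
m=np.mean(P,0); print('centre',m)
E
```

```text
top red (6228, [165.1, 250.0], [126, 203, 78, 97]) [0.4939 0.4793 0.092 ]
top red (46, [344.1, 246.4], [341, 243, 7, 8]) [ 0.5105 -0.0962  0.092 ]
top blue (152, [164.9, 227.4], [158, 221, 14, 14]) [0.5679 0.4836 0.088 ]
top blue (31, [360.5, 232.9], [358, 230, 6, 7]) [ 0.5554 -0.1495  0.088 ]
top orange (1, [334.0, 231.0], [334, 231, 1, 1]) [ 0.5609 -0.0637  0.088 ]
side red (3864, [203.1, 201.5], [137, 161, 129, 81]) [0.4401 0.3879 0.092 ]
side red (114, [345.1, 278.9], [340, 273, 11, 13]) [ 0.5115 -0.0985  0.092 ]
side red (3, [193.7, 233.3], [193, 233, 2, 2]) [0.3426 0.2945 0.092 ]
side blue (142, [219.6, 173.8], [213, 168, 14, 12]) [0.5593 0.4689 0.088 ]
side blue (63, [373.6, 281.7], [370, 278, 8, 9]) [ 0.5576 -0.1512  0.088 ]
side orange (62, [351.2, 259.8], [347, 256, 9, 9]) [ 0.5742 -0.0631  0.088 ]
side orange (1, [173.0, 125.0], [173, 125, 1, 1]) [0.6187 0.8165 0.088 ]
[[ 0.641   0.0465  0.02  ]
 [ 0.5858 -0.278   0.02  ]
 [ 0.4395 -0.2577  0.02  ]
 [ 0.4938  0.0689  0.02  ]]
yaw y axis -9.665056155291772 0.3291148956243269
yaw y axis -9.442638529508002 0.33113360600059616
centre [ 0.54003705 -0.10506872  0.02      ]
```

Run:
```python
from h import *
o=r.get_obs(); R=Ro.from_euler('xyz',o['orientation']).as_matrix(); print(R.round(3)); y=R[:,1]
a=np.degrees(np.arctan2(y[1],y[0])); print('jaw angle',a,'turn to stand x (-9.6):',(-9.6-a+90)%180-90, o['joint_positions'][6])
print(np.round(eyes.camera_model('wrist')['hand_eye'],3), np.round(o['tool_pos'],4))
```

```text
[[-0.     0.369  0.929]
 [ 0.     0.929 -0.369]
 [-1.     0.    -0.   ]]
jaw angle 68.35613837021542 turn to stand x (-9.6): -77.95613837021541 -0.08850411904330323
[[-0.001 -0.298  0.954 -0.142]
 [ 1.    -0.001  0.001  0.001]
 [ 0.     0.954  0.298 -0.076]
 [ 0.     0.     0.     1.   ]] [0.2305 0.581  0.2313]
```

Request:
servo_tool(
  deltas=[
    [1.87, -4.53, 0, -5.2, 0.035],
    [1.87, -4.53, 0, -5.2, 0.035],
    [1.87, -4.53, 0, -5.2, 0.035],
    [1.87, -4.53, 0, -5.2, 0.035],
    [1.87, -4.53, 0, -5.2, 0.035],
  ],
)

```text
t: 1.42
tool_pos: [0.3246, 0.3529, 0.2315]
orientation: [1.895, 1.57, 1.061]
force: [1.1, 0.2, -0.0]
finger_gap: 0.0442
```

Request:
servo_tool(
  deltas=[
    [1.87, -4.53, 0, -5.2, 0.035],
    [1.87, -4.53, 0, -5.2, 0.035],
    [1.87, -4.53, 0, -5.2, 0.035],
    [1.87, -4.53, 0, -5.2, 0.035],
    [1.87, -4.53, 0, -5.2, 0.035],
  ],
)

```text
t: 2.05
tool_pos: [0.418, 0.1264, 0.2316]
orientation: [2.024, 1.57, 0.735]
force: [0.8, 1.1, -1.0]
finger_gap: 0.0442
```

Request:
servo_tool(
  deltas=[
    [1.87, -4.53, 0, -5.2, 0.035],
    [1.87, -4.53, 0, -5.2, 0.035],
    [1.87, -4.53, 0, -5.2, 0.035],
    [1.87, -4.53, -1, -5.2, 0.035],
    [1.87, -4.53, -1, -5.2, 0.035],
  ],
)

```text
t: 2.68
tool_pos: [0.5117, -0.0999, 0.2115]
orientation: [1.979, 1.569, 0.238]
force: [-0.2, 0.4, 0.0]
finger_gap: 0.0441
```

Run:
```python
from h import *
C=cam('wrist'); im=eyes.capture('wrist'); cv2.imwrite('pics/w1.png',im[:,:,::-1])
o=r.get_obs();R=Ro.from_euler('xyz',o['orientation']).as_matrix();y=R[:,1];print('jaw',np.degrees(np.arctan2(y[1],y[0])),o['tool_pos'].round(4) if hasattr(o['tool_pos'],'round') else o['tool_pos'])
for k,z in (('red',.089),('blue',.088),('orange',.088)):
    for b in blob(im,k)[:1]: print(k,b,at_z(C,b[1],z).round(4))
print('proj knob top',proj(C,[.511,-.0975,.1]))
```

```text
jaw -10.382093163147914 [ 0.5119 -0.1063  0.2104]
red (1395, [321.4, 221.7], [302, 199, 40, 45]) [ 0.5137 -0.0965  0.089 ]
blue (399, [398.5, 276.5], [379, 263, 33, 34]) [ 0.5617 -0.147   0.088 ]
orange (753, [406.5, 153.5], [387, 137, 36, 37]) [ 0.5769 -0.0604  0.088 ]
proj knob top [317.76883743 228.11428341]
```

View pics/w1.png

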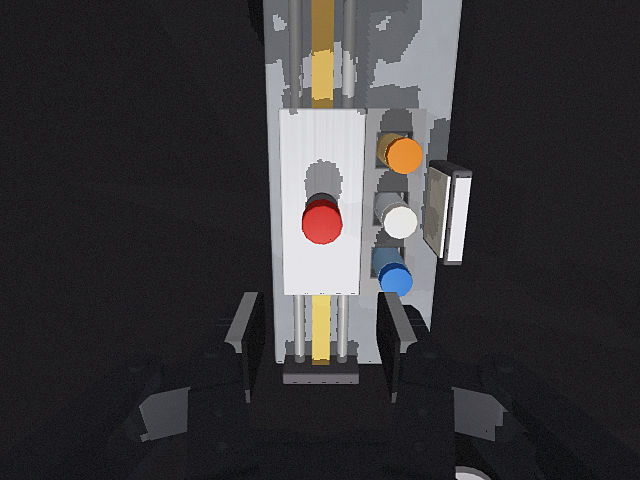

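The wrist view shows the knob at (321,222). The blue vial is at the image bottom (−y), orange at the top, and the fingers straddle the knob's line in x.

Request:
servo_tool(
  deltas=[
    [0.1, 0.4, -2, 0.4, 0.035],
    [0, 0.3, -2, 0.4, 0.035],
    [0, 0.0, -2, 0, 0.035],
    [0, 0, -1.5, 0, 0.035],
    [0, 0, 0, 0, 0.035],
  ],
)

```text
t: 3.35
tool_pos: [0.5115, -0.0915, 0.1356]
orientation: [-1.27, 1.569, -2.996]
force: [-1.2, 0.8, 1.3]
finger_gap: 0.0443
```

```bash
cat > look.py <<'E'
from h import *
import sys
eyes.capture('wrist')
C=cam('wrist'); im=eyes.capture('wrist'); cv2.imwrite(f'pics/{sys.argv[1]}.png',im[:,:,::-1])
o=r.get_obs();R=Ro.from_euler('xyz',o['orientation']).as_matrix();y=R[:,1];p=np.array(o['tool_pos'])
print('t',o['t'],'jaw',np.degrees(np.arctan2(y[1],y[0])).round(2),p.round(4),'gap',round(o['finger_gap'],4),'F',np.round(o['force'],1))
for k,z in (('red',.100),('blue',.092),('orange',.092)):
    for b in blob(im,k)[:1]: print(k,b,at_z(C,b[1],z).round(4))
E
python3 look.py w2
```

```text
t 3.45 jaw -8.85 [ 0.5123 -0.0916  0.1369] gap 0.044 F [-0.4 -1.1  0.3]
red (2643, [324.0, 276.5], [298, 245, 54, 63]) [ 0.5143 -0.0923  0.1   ]
blue (33, [433.7, 337.4], [429, 330, 11, 15]) [ 0.5666 -0.1398  0.092 ]
orange (1584, [440.4, 190.6], [415, 167, 49, 49]) [ 0.5753 -0.0605  0.092 ]
```

```bash
cat > fit.py <<'E'
from h import *
from scipy.optimize import least_squares
A=np.linspace(0,2*np.pi,60)
def fitcyl(C,bb,rad,z0,z1,x0):
    t=np.array([bb[0]-.5,bb[1]-.5,bb[0]+bb[2]-.5,bb[1]+bb[3]-.5])
    def f(p):
        P=np.array([proj(C,[p[0]+rad*np.cos(a),p[1]+rad*np.sin(a),z+p[2]]) for z in(z0,z1) for a in A])
        return np.r_[P.min(0),P.max(0)]-t
    s=least_squares(f,[*x0,0.]); return s.x,s.fun
if __name__=='__main__':
    import sys
    eyes.capture('wrist'); C=cam('wrist'); im=eyes.capture('wrist')
    if len(sys.argv)>1: cv2.imwrite(f'pics/{sys.argv[1]}.png',im[:,:,::-1])
    o=r.get_obs();R=Ro.from_euler('xyz',o['orientation']).as_matrix();y=R[:,1];p=np.array(o['tool_pos'])
    print('t',o['t'],'jaw',np.degrees(np.arctan2(y[1],y[0])).round(2),p.round(4),'gap',round(o['finger_gap'],4),'F',np.round(o['force'],1))
    b=blob(im,'red')[0]; x,e=fitcyl(C,b[2],.014,.078,.1,p[:2]); print(b,'knob x,y,lift',x.round(4),'res',e.round(1))
    b=blob(im,'orange')[0]; print('orange',b)
E
python3 fit.py w3
```

```text
t 3.55 jaw -8.85 [ 0.5126 -0.0916  0.1371] gap 0.0441 F [-0.4 -0.2 -0.4]
(2630, [322.9, 276.1], [297, 244, 54, 63]) knob x,y,lift [ 0.5134 -0.1003 -0.0104] res [ 0.1 -0.1 -0.1  0.1]
orange (1548, [438.9, 190.3], [414, 168, 48, 48])
```

View pics/w3.png

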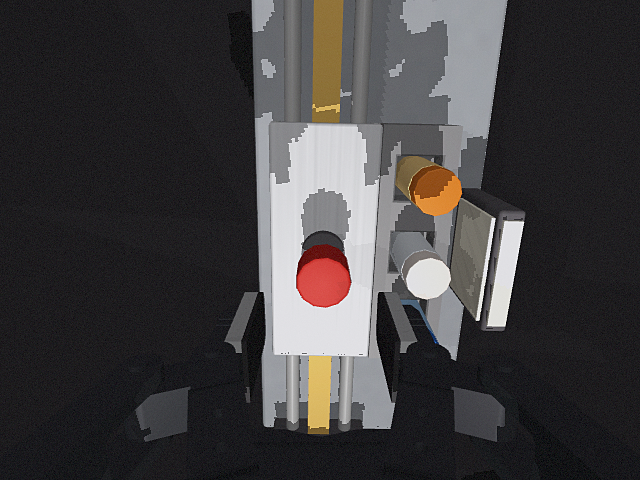

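The wrist view shows the knob at (324,276), about 3 px right of the jaw centre (~320). The rails are tilted about 1° relative to the jaws. I'll correct both and descend.

Request:
servo_tool(
  deltas=[
    [0.1, -0.5, 0, -0.8, 0.035],
    [0, 0, -2, 0, 0.035],
    [0, 0, -2, 0, 0.035],
    [0, 0, -1.9, 0, 0.035],
    [0, 0, -1, 0, 0.035],
  ],
)

```text
t: 4.18
tool_pos: [0.5129, -0.0968, 0.0668]
orientation: [-1.085, 1.57, -2.825]
force: [-1.1, -0.6, -0.3]
finger_gap: 0.0441
```

Run:
```python
from h import *
eyes.capture('wrist'); im=eyes.capture('wrist'); s=eyes.capture('side')
o=r.get_obs(); print(o['t'],np.round(o['tool_pos'],4),np.round(o['force'],1),o['finger_gap'])
a=cv2.resize(s[220:330,290:420],(473,400),interpolation=2)
b=im[150:480,150:520]; b=cv2.resize(b,(327,400)) 
cv2.imwrite('pics/c4.png',np.hstack([a,b])[:,:,::-1])
```

```text
4.325 [ 0.5131 -0.0968  0.0675] [1.1 0.3 1.2] 0.04438353599922512
```

View pics/c4.png

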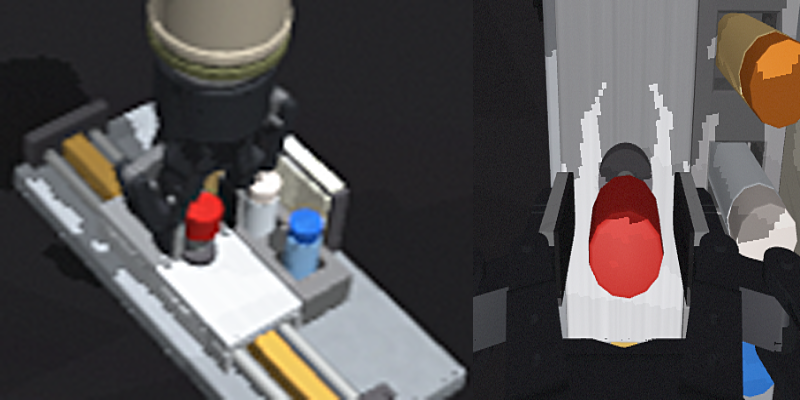

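The knob is centred between the pads in x. I'll check the y overlap by projecting the pad points.

Run:
```python
from h import *
im=eyes.capture('wrist'); C=cam('wrist'); S=cam('side'); s=eyes.capture('side')
o=r.get_obs(); p=np.array(o['tool_pos']); R=Ro.from_euler('xyz',o['orientation']).as_matrix()
print('R',R.round(3).tolist())
im=im.copy(); s=s.copy()
for X,c in (([0,0,0],(0,255,0)),([-.019,-.022,-.011],(255,255,0)),([-.019,-.022,.011],(0,255,255)),([-.019,.022,-.011],(255,255,0)),([-.019,.022,.011],(0,255,255)),([-.019,0,0],(255,0,255))):
    W=p+R@X
    a=proj(C,W); b=proj(S,W); print(X,a.round(),b.round(1))
    cv2.circle(im,tuple(int(v) for v in a),3,c,-1); cv2.circle(s,tuple(int(v) for v in b),0,c,-1)
b=blob(im,'red')[0]; print('wrist red',b); print('side red',blob(s,'red')[:3])
for y in(-.093,-.097,-.101): print(y,'wrist top centre',proj(C,[.5131,y,.1]).round(),'side mid',proj(S,[.5131,y,.089]).round(1))
A=cv2.resize(s[220:330,290:420],(473,400),interpolation=0); B=cv2.resize(im[150:480,150:520],(327,400))
cv2.imwrite('pics/c5.png',np.hstack([A,B])[:,:,::-1])
```

```text
R [[0.001, 0.986, -0.168], [0.0, -0.168, -0.986], [-1.0, 0.001, -0.0]]
[0, 0, 0] [319. 312.] [344.5 284.6]
[-0.019, -0.022, -0.011] [255. 310.] [335.2 280.5]
[-0.019, -0.022, 0.011] [258. 365.] [340.7 286.1]
[-0.019, 0.022, -0.011] [383. 310.] [349.2 273. ]
[-0.019, 0.022, 0.011] [380. 365.] [354.8 278.4]
[-0.019, 0, 0] [319. 338.] [345.  279.4]
wrist red (6380, [320.8, 343.9], [280, 293, 83, 100])
side red [(3751, [205.2, 201.5], [151, 161, 115, 81]), (101, [345.7, 279.1], [341, 273, 11, 13]), (3, [193.7, 233.3], [193, 233, 2, 2])]
-0.093 wrist top centre [316. 350.] side mid [343.8 278.2]
-0.097 wrist top centre [318. 361.] side mid [345.  279.1]
-0.101 wrist top centre [320. 371.] side mid [346.2 279.9]
```

View pics/c5.png

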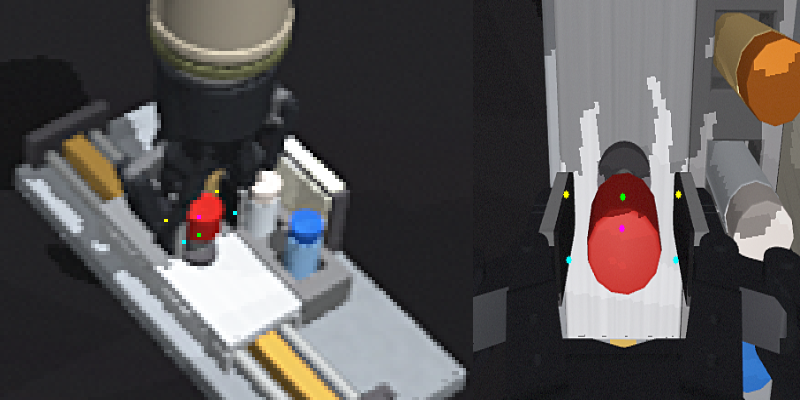

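Everything agrees: the knob is at y≈−0.0965 and centred between the pads. Closing the gripper.

Request:
servo_tool(
  deltas=[
    [0, 0, 0, 0, -0.2],
    [0, 0, 0, 0, -1],
    [0, 0, 0, 0, -1],
    [0, 0, 0, 0, -1],
    [0, 0, 0, 0, -1],
  ],
)

```text
t: 5.05
tool_pos: [0.5133, -0.0965, 0.0681]
orientation: [2.249, 1.57, 0.51]
force: [-2.6, 0.2, 5.4]
finger_gap: 0.0264
```

Request:
servo_tool(
  deltas=[
    [0, 0, 0.25, 0, -1],
    [0, 0, 0.25, 0, -1],
    [0, 0, 0.25, 0, -1],
    [0, 0, 0.25, 0, -1],
    [0, 0, 0, 0, -1],
  ],
)

```text
t: 5.68
tool_pos: [0.5131, -0.0965, 0.0774]
orientation: [1.655, 1.57, -0.084]
force: [4.1, -0.4, -8.4]
finger_gap: 0.0263
```

Run:
```python
from h import *
s=eyes.capture('side'); o=r.get_obs(); print(o['t'],np.round(o['tool_pos'],4),np.round(o['force'],1),o['finger_gap']); print(blob(s,'red')[:2])
S=cam('side')
for l in(0,.005,.01): print(l,proj(S,[.5131,-.0965,.089+l]).round(1))
```

```text
5.725 [ 0.5132 -0.0965  0.0773] [ 4.2 -0.5 -7.9] 0.026690239838401592
[(3776, [204.8, 201.5], [149, 161, 117, 81]), (87, [347.0, 276.7], [344, 270, 8, 14])]
0 [344.9 279. ]
0.005 [345.  277.6]
0.01 [345.1 276.2]
```

Request:
servo_tool(
  deltas=[
    [0, 0, 0.12, 0, -1],
    [0, 0, 0, 0, -1],
    [0.008, 0.049, 0, 0, -1],
    [0.013, 0.079, 0, 0, -1],
    [0.012, 0.07, 0, 0, -1],
  ],
)

```text
t: 6.35
tool_pos: [0.5133, -0.0955, 0.0785]
orientation: [0.374, 1.57, -1.366]
force: [5.0, -3.8, -9.2]
finger_gap: 0.0264
```

Request:
servo_tool(
  deltas=[
    [0.05, 0.296, 0, 0, -1],
    [0.067, 0.394, 0, 0, -1],
    [0.067, 0.394, 0, 0, -1],
    [0.067, 0.394, 0, 0, -1],
    [0.05, 0.296, 0, 0, -1],
  ],
)

```text
t: 6.98
tool_pos: [0.5164, -0.0777, 0.0785]
orientation: [0.471, 1.57, -1.269]
force: [4.6, -3.3, -8.9]
finger_gap: 0.0266
```

Request:
servo_tool(
  deltas=[
    [0.067, 0.394, 0, 0, -1],
    [0.067, 0.394, 0, 0, -1],
    [0.05, 0.296, 0, 0, -1],
    [0.033, 0.197, 0, 0, -1],
    [0.016, 0.099, 0, 0, -1],
  ],
)

```text
t: 7.6
tool_pos: [0.5189, -0.064, 0.0785]
orientation: [0.635, 1.569, -1.105]
force: [5.8, -4.0, -9.0]
finger_gap: 0.0262
```

Request:
servo_tool(
  deltas=[
    [0, 0, -0.1, 0, -1],
    [0, 0, -0.08, 0, -1],
    [0, 0, -0.05, 0, -1],
    [0, 0, 0, 0, -1],
    [0, 0, 0, 0, -1],
  ],
)

```text
t: 8.22
tool_pos: [0.5189, -0.0639, 0.0763]
orientation: [0.746, 1.57, -0.994]
force: [5.6, -3.5, -8.6]
finger_gap: 0.0266
```

Request:
servo_tool(
  deltas=[
    [0, 0, -0.04, 0, -1],
    [0, 0, 0, 0, 0.035],
    [0, 0, 0, 0, 0.035],
    [0, 0, 0, 0, 0.035],
    [0, 0, 0, 0, 0.035],
  ],
)

```text
t: 8.85
tool_pos: [0.5187, -0.063, 0.0759]
orientation: [3.042, 1.571, 1.303]
force: [-0.5, -1.0, -0.1]
finger_gap: 0.0442
```

Request:
servo_tool(
  deltas=[
    [0, 0, 0, 10, 0.035],
    [0, 0, 0, 10, 0.035],
    [0, 0, 0, 10, 0.035],
    [0, 0, 0, 10, 0.035],
    [0, 0, 0, 10, 0.035],
  ],
)

```text
t: 9.48
tool_pos: [0.5187, -0.063, 0.0759]
orientation: [2.696, 1.571, 1.835]
force: [-0.4, -0.1, 0.1]
finger_gap: 0.0444
```

Request:
servo_tool(
  deltas=[
    [0, 0, 0, 10, 0.035],
    [0, 0, 0, 10, 0.035],
    [0, 0, 0, 10, 0.035],
    [0, 0, 0, 10, 0.035],
    [0, 0, 0, 0, 0.035],
  ],
)

```text
t: 10.1
tool_pos: [0.5187, -0.0631, 0.0759]
orientation: [1.96, 1.571, 1.79]
force: [0.4, 0.4, 0.7]
finger_gap: 0.0441
```

```bash
python3 fit.py w6
python3 - <<'E'
from h import *
s=eyes.capture('side'); print(blob(s,'red')[:2]); S=cam('side')
for l in(0,.0075): print(l,proj(S,[.5188,-.0635,.089+l]).round(1))
cv2.imwrite('pics/s6.png',s[:,:,::-1])
w=cv2.imread('pics/w6.png'); cv2.imwrite('pics/c6.png',np.hstack([cv2.resize(s[210:320,290:420],(400,338),interpolation=2)[:,:,::-1],cv2.resize(w,(400,338))]))
E
```

```text
t 10.2 jaw 80.11 [ 0.5187 -0.0631  0.0758] gap 0.0438 F [ 0.6 -0.7 -0.6]
(5990, [319.1, 345.3], [276, 293, 83, 99]) knob x,y,lift [ 0.5234 -0.0644  0.0015] res [ 0.5 -0.4 -0.5  0.4]
orange (28, [455.6, 448.5], [455, 442, 3, 14])
[(3748, [205.2, 201.5], [151, 161, 115, 81]), (76, [335.2, 268.8], [332, 263, 8, 13])]
0 [336.6 270.7]
0.0075 [336.8 268.7]
```

View pics/c6.png

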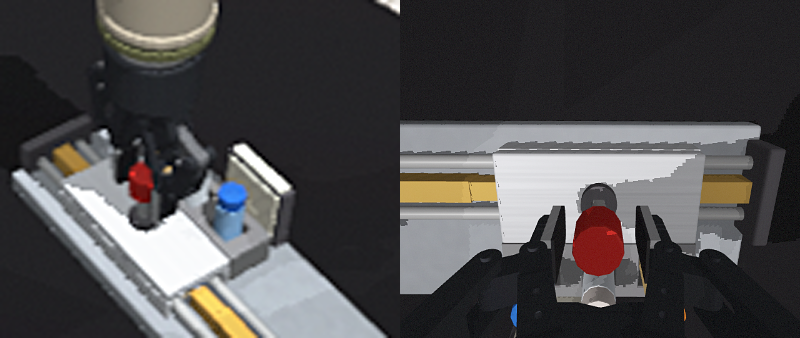

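Jaws now straddle the knob along y and the plunger is resting up on the bar (side-view row 268.8 matches a lift of about 7.5 mm). I'll narrow the jaws loosely and push slowly with one finger, leaving the plunger free to snap.

Request:
servo_tool(
  deltas=[
    [0, 0, 0, 0, -0.24],
    [0, 0, 0, 0, -0.24],
    [0.01, 0.059, 0, 0, -0.24],
    [0.01, 0.059, 0, 0, -0.24],
    [0.01, 0.059, 0, 0, -0.24],
  ],
)

```text
t: 10.88
tool_pos: [0.5189, -0.062, 0.0758]
orientation: [-1.594, 1.57, -1.763]
force: [-0.8, -4.4, 0.3]
finger_gap: 0.0328
```

Request:
servo_tool(
  deltas=[
    [0.005, 0.03, 0, 0, -0.24],
    [0.005, 0.03, 0, 0, -0.24],
    [0.005, 0.03, 0, 0, -0.24],
    [0.005, 0.03, 0, 0, -0.24],
    [0.005, 0.03, 0, 0, -0.24],
  ],
)

```text
t: 11.5
tool_pos: [0.519, -0.0616, 0.0758]
orientation: [-1.595, 1.569, -1.765]
force: [-1.1, -7.7, 0.6]
finger_gap: 0.0327
```

Request:
servo_tool(
  deltas=[
    [0.005, 0.03, 0, 0, -0.24],
    [0.005, 0.03, 0, 0, -0.24],
    [0.005, 0.03, 0, 0, -0.24],
    [0.005, 0.03, 0, 0, -0.24],
    [0.005, 0.03, 0, 0, -0.24],
  ],
)

```text
t: 12.12
tool_pos: [0.5192, -0.0601, 0.0758]
orientation: [-1.578, 1.569, -1.748]
force: [-1.0, -8.6, 0.1]
finger_gap: 0.0324
```

Request:
servo_tool(
  deltas=[
    [0.005, 0.03, 0, 0, -0.24],
    [0.005, 0.03, 0, 0, -0.24],
    [0.005, 0.03, 0, 0, -0.24],
    [0.005, 0.03, 0, 0, -0.24],
    [0.005, 0.03, 0, 0, -0.24],
  ],
)

```text
t: 12.75
tool_pos: [0.5195, -0.0586, 0.0758]
orientation: [-1.554, 1.569, -1.724]
force: [-1.0, -8.7, 1.5]
finger_gap: 0.0324
```

Request:
servo_tool(
  deltas=[
    [0.005, 0.03, 0, 0, -0.24],
    [0.005, 0.03, 0, 0, -0.24],
    [0.005, 0.03, 0, 0, -0.24],
    [0.005, 0.03, 0, 0, -0.24],
    [0.005, 0.03, 0, 0, -0.24],
  ],
)

```text
t: 13.38
tool_pos: [0.5197, -0.0571, 0.0758]
orientation: [-1.564, 1.569, -1.734]
force: [-0.8, -8.4, -0.6]
finger_gap: 0.0322
```

Request:
servo_tool(
  deltas=[
    [0.005, 0.03, 0, 0, -0.24],
    [0.005, 0.03, 0, 0, -0.24],
    [0.005, 0.03, 0, 0, -0.24],
    [0.005, 0.03, 0, 0, -0.24],
    [0.005, 0.03, 0, 0, -0.24],
  ],
)

```text
t: 14.0
tool_pos: [0.5201, -0.0555, 0.0758]
orientation: [-1.518, 1.569, -1.688]
force: [-1.6, -7.4, 0.9]
finger_gap: 0.0321
```

Request:
servo_tool(
  deltas=[
    [0.005, 0.03, 0, 0, -0.24],
    [0.005, 0.03, 0, 0, -0.24],
    [0.005, 0.03, 0, 0, -0.24],
    [0.005, 0.03, 0, 0, -0.24],
    [0.005, 0.03, 0, 0, -0.24],
  ],
)

```text
t: 14.62
tool_pos: [0.5203, -0.0541, 0.0758]
orientation: [-1.492, 1.569, -1.662]
force: [-0.7, -8.1, 0.8]
finger_gap: 0.0323
```

Request:
servo_tool(
  deltas=[
    [0.005, 0.03, 0, 0, -0.24],
    [0.005, 0.03, 0, 0, -0.24],
    [0.005, 0.03, 0, 0, -0.24],
    [0.005, 0.03, 0, 0, -0.24],
    [0.005, 0.03, 0, 0, -0.24],
  ],
)

```text
t: 15.25
tool_pos: [0.5206, -0.0525, 0.0758]
orientation: [-1.499, 1.569, -1.669]
force: [-0.9, -8.5, 0.2]
finger_gap: 0.0329
```

Request:
servo_tool(
  deltas=[
    [0.005, 0.03, 0, 0, -0.24],
    [0.005, 0.03, 0, 0, -0.24],
    [0.005, 0.03, 0, 0, -0.24],
    [0.005, 0.03, 0, 0, -0.24],
    [0.005, 0.03, 0, 0, -0.24],
  ],
)

```text
t: 15.88
tool_pos: [0.5208, -0.051, 0.0758]
orientation: [-1.472, 1.569, -1.642]
force: [-0.1, -8.3, -0.1]
finger_gap: 0.0325
```

Request:
servo_tool(
  deltas=[
    [0.007, 0.04, 0, 0, -0.24],
    [0.007, 0.04, 0, 0, -0.24],
    [0.007, 0.04, 0, 0, -0.24],
    [0.007, 0.04, 0, 0, -0.24],
    [0.007, 0.04, 0, 0, -0.24],
  ],
)

```text
t: 16.5
tool_pos: [0.5212, -0.0487, 0.0757]
orientation: [-1.486, 1.569, -1.655]
force: [0.5, -7.3, -1.6]
finger_gap: 0.0329
```

Request:
servo_tool(
  deltas=[
    [0.005, 0.03, 0, 0, -0.24],
    [0.005, 0.03, 0, 0, -0.24],
    [0.005, 0.03, 0, 0, -0.24],
    [0.005, 0.03, 0, 0, -0.24],
    [0.005, 0.03, 0, 0, -0.24],
  ],
)

```text
t: 17.12
tool_pos: [0.5215, -0.0473, 0.0757]
orientation: [-1.412, 1.569, -1.582]
force: [0.1, -7.3, -1.3]
finger_gap: 0.0322
```

Request:
servo_tool(
  deltas=[
    [0.005, 0.03, 0, 0, -0.24],
    [0.005, 0.03, 0, 0, -0.24],
    [0.005, 0.03, 0, 0, -0.24],
    [0.005, 0.03, 0, 0, -0.24],
    [0.005, 0.03, 0, 0, -0.24],
  ],
)

```text
t: 17.75
tool_pos: [0.5217, -0.0458, 0.0757]
orientation: [-1.45, 1.569, -1.619]
force: [1.2, -7.6, -1.3]
finger_gap: 0.0322
```

Request:
servo_tool(
  deltas=[
    [0.005, 0.03, 0, 0, -0.24],
    [0.005, 0.03, 0, 0, -0.24],
    [0.005, 0.03, 0, 0, -0.24],
    [0.005, 0.03, 0, 0, -0.24],
    [0.005, 0.03, 0, 0, -0.24],
  ],
)

```text
t: 18.38
tool_pos: [0.5219, -0.0432, 0.0756]
orientation: [-2.392, 1.57, -2.561]
force: [-0.6, -2.1, -2.3]
finger_gap: 0.0328
```

Force dropped to about 2 N at roughly 51 mm of travel, so it has probably snapped in. Checking with the cameras.

Run:
```python
from h import *
s=eyes.capture('side'); w=eyes.capture('wrist'); o=r.get_obs(); print(o['t'],np.round(o['tool_pos'],4),np.round(o['force'],1)); print(blob(s,'red')[:2],blob(w,'red')[:1]); S=cam('side')
for l in(0,.0075): print(l,proj(S,[.5219,-.045,.089+l]).round(1))
cv2.imwrite('pics/c7.png',np.hstack([cv2.resize(s[200:310,280:410],(400,338),interpolation=2),cv2.resize(w,(400,338))])[:,:,::-1])
```

```text
18.475 [ 0.5219 -0.0428  0.0757] [-1.2 -2.9 -1.4]
[(3753, [205.1, 201.5], [150, 161, 116, 81]), (57, [329.9, 264.5], [327, 259, 6, 13])] [(5385, [315.8, 334.2], [275, 285, 79, 94])]
0 [332.1 266.2]
0.0075 [332.2 264.2]
```

View pics/c7.png

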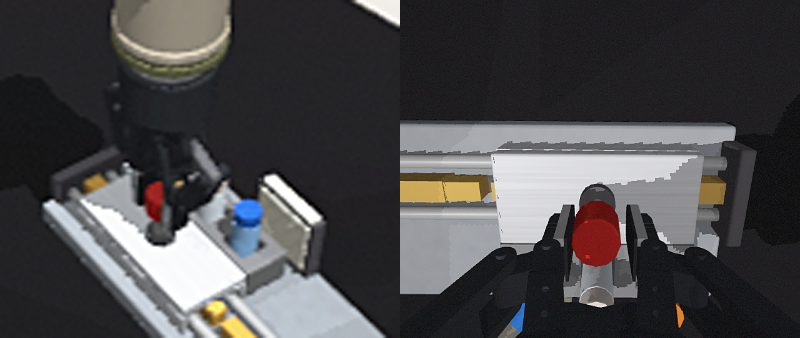

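Request:
servo_tool(
  deltas=[
    [-0.015, -0.1, 0, 0, -0.24],
    [-0.015, -0.1, 0, 0, -0.24],
    [0, -0.05, 0, 0, -0.24],
    [0, 0, 0, 0, 0.035],
    [0, 0, 0, 0, 0.035],
  ],
)

```text
t: 19.1
tool_pos: [0.5218, -0.0452, 0.0758]
orientation: [1.564, 1.571, 1.396]
force: [0.3, 0.0, 0.1]
finger_gap: 0.0445
```

```bash
python3 fit.py w8
```

```text
t 19.2 jaw 80.36 [ 0.5218 -0.0452  0.0758] gap 0.0444 F [ 0.2 -0.5  0.7]
(5375, [322.6, 333.1], [282, 284, 79, 94]) knob x,y,lift [ 0.5262 -0.045  -0.0055] res [ 0.4 -0.3 -0.4  0.3]
orange (92, [456.4, 447.6], [455, 433, 5, 28])
```

The wrist fit puts the knob 7 mm lower than before. I'll withdraw straight up and verify from clear.

Request:
servo_tool(
  deltas=[
    [0, 0, 0.5, 0, 0.035],
    [0, 0, 1.5, 0, 0.035],
    [0, 0, 2.5, 0, 0.035],
    [0, 0, 4, 0, 0.035],
    [0, 0, 4, 0, 0.035],
  ],
)

```text
t: 19.82
tool_pos: [0.5218, -0.0454, 0.2032]
orientation: [0.321, 1.57, 0.153]
force: [1.5, 0.1, -0.6]
finger_gap: 0.0444
```

Request:
servo_tool(
  deltas=[
    [-3, 3, 4, 0, 0.035],
    [-3, 4, 3, 0, 0.035],
    [-3, 4, 0, 0, 0.035],
    [0, 4, 0, 0, 0.035],
    [0, 0, 0, 0, 0.035],
  ],
)

```text
t: 20.45
tool_pos: [0.4313, 0.1074, 0.272]
orientation: [0.701, 1.569, 0.538]
force: [0.7, -0.7, 0.4]
finger_gap: 0.0439
```

Run:
```python
from h import *
s=eyes.capture('side'); t=eyes.capture('top'); print(r.get_obs()['t'])
s0=cv2.imread('pics/side0.png')[:,:,::-1].copy(); S=cam('side')
print('now',blob(s,'red')[:2],blob(s,'blue')[:2]); b0=[b for b in blob(s0,'red') if b[0]<200][0]; print('start',b0)
d=proj(S,[.5133+.1668*.052,-.0965+.986*.052,.089])-proj(S,[.5133,-.0965,.089])
for D in (.050,.051,.052,.053):
  for l in (0,.0075): print(D,l,(np.array(b0[1])+proj(S,[.5133+.1668*D,-.0965+.986*D,.089+l])-proj(S,[.5133,-.0965,.089])).round(2))
print('top',[blob(t,c) for c in('red','blue')], 'start', blob(cv2.imread('pics/top0.png')[:,:,::-1].copy(),'red'))
cv2.imwrite('pics/c9.png',np.hstack([cv2.resize(s[200:320,270:400],(400,369),interpolation=2),cv2.resize(t[170:290,280:410],(400,369),interpolation=2)])[:,:,::-1])
```

```text
20.55
now [(3518, [201.5, 200.3], [137, 161, 124, 76]), (110, [332.3, 266.2], [328, 260, 10, 13])] [(141, [219.6, 173.8], [213, 168, 14, 12]), (65, [359.9, 268.9], [356, 264, 9, 10])]
start (114, [345.1, 278.9], [340, 273, 11, 13])
0.05 0 [332.82 266.71]
0.05 0.0075 [332.95 264.65]
0.051 0 [332.58 266.47]
0.051 0.0075 [332.71 264.41]
0.052 0 [332.34 266.23]
0.052 0.0075 [332.47 264.17]
0.053 0 [332.1  265.99]
0.053 0.0075 [332.23 263.93]
top [[(6177, [164.8, 249.9], [126, 203, 78, 97]), (46, [328.1, 243.4], [325, 240, 7, 8])], [(152, [164.9, 227.5], [158, 221, 14, 14]), (32, [344.7, 229.7], [342, 227, 7, 7])]] start [(6228, [165.1, 250.0], [126, 203, 78, 97]), (46, [344.1, 246.4], [341, 243, 7, 8])]
```

View pics/c9.png

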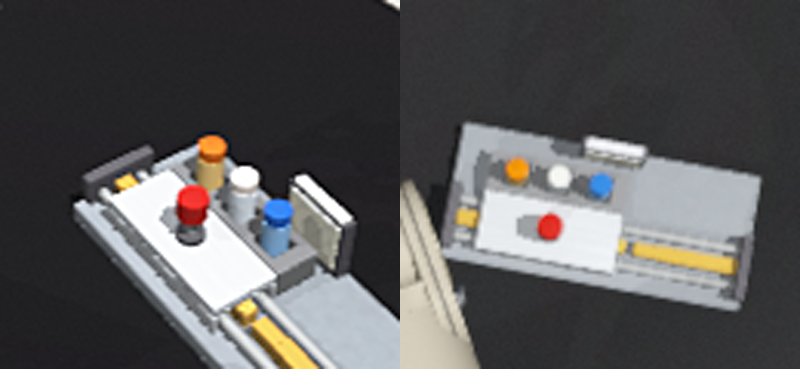

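The knob's side-view position (332.3, 266.2) matches 52 mm of travel with the plunger at 0 (predicted 332.34, 266.23). The blue vial is in front of the panel and all three vials are upright, so I'm handing the job in.

```bash
python3 -c "
from workcell import r
print(r.close_job())"
```

```text
the job is handed in; nothing more can be done
None
```

The job is done and handed in at about 20.6 s. The blue-capped vial now stands in front of the panel and the plunger is home in the new hole.

**What I did:**
- I gripped the knob across the travel, lifted it about 10 mm and slid the carriage about 33 mm towards +y.
- I lowered the pin gently onto the bar and let go. Then I turned the jaws 90° and nudged the knob along with one loose finger, about 1.5 mm at a time at 7–9 N.
- The pin snapped in at about 52 mm of travel, when the push force fell to about 2 N. I then backed off and withdrew straight up.

**Last checks:**
- **Plunger:** in the final side view the knob is where 52 mm of travel and a plunger at 0 predict, to within 0.1 px. At 7.5 mm up it would have been about 2 px off.
- **Vials and carriage:** the side and top pictures show all three vials upright in their pockets, with the blue one at the panel. The robot is clear of everything.
- **Forces:** no reading passed about 12 N, but I only saw readings at the end of each move, so short peaks in between were not seen.
- **Disagreements:** the wrist-camera height fit carried a bias of several mm, so I used only its change (7 mm down). One side-view reading just after the snap seemed to show the knob still up, because the gripper partly hid it; the clear view afterwards settled it.
- **Bystanders:** I did not look at the cup, jar and jug closely at the end. The jar's lid is at the same pixels as at the start, and the arm came nowhere near the jug.

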